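# Set the reading lamp over the open book and wake it by its touch-free sensor

### The arm

A 6-joint arm with a two-finger parallel gripper is mounted at the origin on the work surface. World frame = base frame: x ahead of the robot, y to its left, z up, the work surface at z = 0. Lengths are in m, angles in rad, forces in N, time in s.
With the tool pointing down it reaches from about 0.225 to 0.725 m from the base axis. Payload 3.1 kg.
Tool frame: the origin (TCP) lies midway between the tips of the shut fingers; the grasp point (between the pads) lies 19 mm behind it; z points along the fingers, y is the line along which they close (so a half turn about z gives the same grasp; the last joint's range is limited). The gripper opens to 85 mm and grips with 20 to 120 N. Pads are 22 mm wide; open, the fingers measure 114 mm over their backs; the gripper's body (76 mm by 85 mm) begins 54 mm behind the grasp point. The pads swing forward as they close: fully open they stand 13 mm farther back than shut.
Start: joints at [-1.27, 0.048, 0.099, 1.622, 0, 1.443], TCP at [0.218, -0.477, 0.231] pointing down, gripper open.
Joint ranges: [-2.91, 2.91], [-0.99, 1.94], [-1.21, 1.42], [-2.12, 2.29], [-1.49, 1.47], [-3.14, 3.14]. Speed limits (rad/s): [2.79, 2.79, 3.14, 3.14, 3.14, 3.14].

### API

Orientations are given as [roll, pitch, yaw] about the fixed x, y, z axes, in that order (R = Rz(yaw) Ry(pitch) Rx(roll)).
In Python, from workcell import arm, cams, workorder gives the robot as it stands. Calls block until the motion is done:
- arm.move_to(position, orientation): joint-space move of the TCP to a pose.
- arm.move_linear(position, frame=None, feed=0.15, stop_force=None): straight line of the TCP; frame=None keeps the orientation; feed is the mean speed in m/s. With stop_force (N) it stops when the force on the tool has changed by that much, and returns True; else False.
- arm.set_joints(angles): joint-space move.
- arm.open_jaws() and arm.gripper_close(strength=None): open the fingers fully, or close them until they stop; strength is the grip in N (None keeps the last).
- arm.wait(seconds).
- arm.solve_ik(position, orientation): joint angles nearest the present ones, or None.
- arm.get_obs(): the state.
- cams.grab_frame(name): name is "scene" or "top" or "wrist"; returns (picture, depth): 480x640x3 uint8, red, green, blue; 480x640 float32, m along the optical axis (not along the pixel's ray), 0 where there is no reading.
- cams.get_calibration(name): a dict with "fx", "fy", "cx", "cy" (pixels), "rvec" (rotation vector, rad) and "tvec" (3), from world to camera coordinates, as OpenCV has them. Camera axes: x right, y down, z forward; pixel columns grow to the right and rows downward; lengths in m; the calibration is good to about 2 mm. A picture is of the moment at which its call begins: read the wrist's pose just before it. get_calibration takes no time and is no camera call; for the wrist camera it gives the pose at the moment of the call.
A pose or a line that the arm cannot do raises arm.PlanningError and nothing moves.
- workorder.hand_in(): hands the job in; it is judged then, once.
The state is a dict: "t": time; "joints": joint angles; "qd": joint speeds; "joint_torque": joint torques, N m; "position": TCP position; "ee_rot": TCP orientation; "contact_force": force on the tool from outside, world axes, zero at the start; "torque": the same for the moment, N m; "opening": opening from 0.0 (shut) to 1.0 (fully open); "grip_force": force on a finger pad.
Only numpy, scipy, OpenCV 4.12 (cv2) and the standard library are available. Lean on these libraries where they do the work, as an engineer would, in place of code of your own. Each camera call takes 0.05 s, during which the arm holds its last target. There are 200 camera calls.

### The job

Get the reading lamp ready for the open book on the desk: with the outside of the fingers push the lamp's long flat head round gently, without gripping it or shifting the lamp's foot, until the middle of its light strip is over the middle of the open book. Then switch the lamp on by its touch-free sensor: from just above, point the fingertips at the oval dark window on the front of the foot and hold them there for about two seconds, without touching the window. Leave both books and everything else on the desk where they are.

Things in the scene. Friction and masses are not known exactly. Their poses are not given: they have to be found in the camera images.
- lamp: cordless LED reading lamp, loose, 2.4 kg: flat white foot 210 x 120 x 18 mm, round stem (radius 8) 85 mm to +x of the foot's centre, flat swivelling head on top, all below 275 mm. Origin: centre of the foot's underside; x runs from the foot's front (sensor end, -x) to the stem (+x), z up. The thin grey ring on the middle of the foot is a phone-charging spot, not the sensor.
- sensor_window (a point): the touch-free sensor: centre of the upper face of a black oval window with two amber eyes, 24 mm (lamp x) by 70 mm (lamp y), on the foot near its front edge, 155 mm from the stem's axis, 19.5 mm above the desk. It sees fingertips up to about 4 cm above its middle, within 20 mm sideways. With the head parked over the foot there is only 0.23 m of room above it.
- lamp_sensor: the same black window as a solid part, fixed on the lamp's foot and 1.5 mm thick; origin at the centre of its underside, axes as the lamp's. Must not be touched.
- lamp_pivot (a point): point on the vertical axis about which the head swivels (the stem's axis), at mid height of the dark collar (radius 13 mm) on top of the stem, 261 mm above the desk.
- lamp_swivel (a joint): angle of the head about the vertical stem, rad: 0 = over the foot, pointing from the stem to the foot's front (lamp -x); grows anticlockwise seen from above: positive turns the head to the lamp's -y side, negative to its +y side. Stops at -1.8 and 1.8. Turns stiffly (0.1 N m, about 0.5 N at the light strip's middle) and stays where it is left.
- lamp_head: the lamp's head: a white flat bar with rounded edges, 296 mm long, 38 mm wide and 13 mm thick, level; its underside is 255 mm and its top 268 mm above the desk. It runs from 12 mm to 308 mm from the stem's axis. Origin on the stem's axis 248 mm above the desk, the bar runs out along its own -x.
- lamp_led (a point): middle of the light strip on the underside of the head, 190 mm out from the stem's axis, 255 mm above the desk.
- open_book: a book lying open, pages up: 156 mm (its x, along the gutter) by 214 mm (its y, across both pages), 12 mm thick, loose. Origin: centre of its underside. It lies on one side of the lamp's foot, left or right, about 0.18 to 0.22 m from the stem's axis.
- book_middle (a point): the middle of the open book: centre of the gutter between the two pages, 10 mm above the desk.
- hardback: a closed grey-blue hardback, 190 x 132 x 32 mm (its x, y, z), loose, on the other side of the lamp's foot. Origin: centre of its underside. To be left alone.
- earbud_case: small white rounded case, 56 x 48 x 23 mm, loose, beside the front of the lamp's foot. Origin: centre of its underside. To be left alone.
- pen: silver pen, 140 mm long (its x), 9 mm thick, lying loose in front of the lamp's foot. Origin: below its middle. To be left alone.
- glasses_case: brown rounded glasses case, 64 x 160 x 41 mm, loose, in front of the books. Origin: centre of its underside. To be left alone.
- mug: white mug, 80 mm across, 92 mm tall, loose, behind the lamp. Origin: centre of its underside. To be left alone.
- cream_jar: amber jar with a metal lid, 64 mm across, 48 mm tall, loose, behind the lamp. Origin: centre of its underside. To be left alone.
- clock: wooden desk clock 45 x 105 x 84 mm, loose, at the left of the desk. Origin: centre of its underside. To be left alone.

How it is judged:
By the outcome, as a careful person would: the job done as asked, in the order asked, and still so for the second after the job is handed in, with the robot touching nothing.
It also fails if it takes over 54 s, if anything falls off the work surface, if the arm or the gripper's body presses on something with over 40 N, if the wrist force passes 120 N, or if a joint passes its speed limit or range.

## Working session

There is one attempt and no reset: what is moved stays moved. The work goes in short steps, each a Python script; the robot and the scene stay as the last script left them, time stands still between calls to the robot, and variables do not carry over. Pictures are saved under pics/ and viewed, at most 10 in all, crops included, and the job is handed in when it is done.

```bash
mkdir -p pics; cat > h.py <<'E'
import numpy as np, cv2
from workcell import arm, cams, workorder
def cal(n):
    c=cams.get_calibration(n); R=cv2.Rodrigues(np.array(c["rvec"],float))[0]; return c,R,np.array(c["tvec"],float).ravel()
def pix2w(n,u,v,z):   # ray hit at height z
    c,R,t=cal(n); d=R.T@np.array([(u-c["cx"])/c["fx"],(v-c["cy"])/c["fy"],1]); o=-R.T@t
    return o+d*(z-o[2])/d[2]
def cloud(n,D):
    c,R,t=cal(n); v,u=np.mgrid[:480,:640]
    P=np.stack([(u-c["cx"])/c["fx"]*D,(v-c["cy"])/c["fy"]*D,D],-1)
    return (P-t)@R
E
python3 - <<'E'
from h import *
for n in("top","scene"):
    p,D=cams.grab_frame(n); cv2.imwrite(f"pics/{n}0.png",p[...,::-1]); np.save(f"{n}0.npy",D)
    c,R,t=cal(n); print(n,c["fx"],-R.T@t)
E
```

```text
top 484.3933695939204 [0.42738823 0.07934996 1.19060505]
scene 571.5065845805063 [ 1.21091233 -0.27106159  1.23031212]
```

View pics/top0.png

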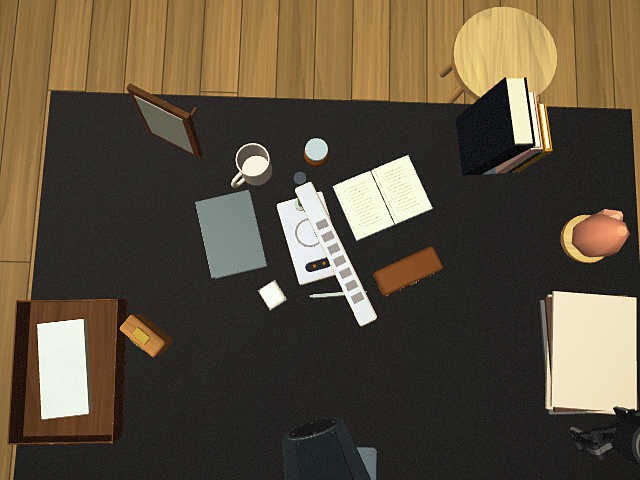

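View pics/scene0.png

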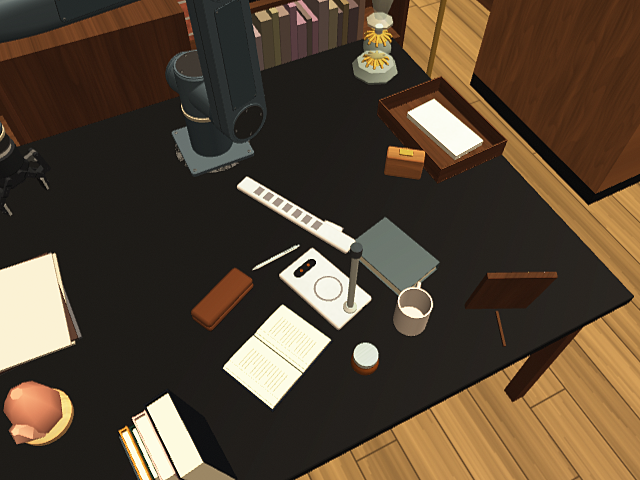

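The top view has the robot at the bottom, with up as +x and right as −y. The stem is at about (300,179) and the head's far end at (367,320). The sensor is at (317,266), and the book's middle is at (383,197), on the lamp's −y side. I'll enlarge this area.

```bash
python3 - <<'E'
from h import *
p=cv2.imread("pics/top0.png"); cv2.imwrite("pics/c1.png",cv2.resize(p[160:340,245:445],None,fx=3.3,fy=3.3,interpolation=cv2.INTER_CUBIC)) 
D=np.load("top0.npy"); W=cloud("top",D)
def mask(lo,hi,u0,u1,v0,v1):
    m=np.zeros(D.shape,bool); m[v0:v1,u0:u1]=1
    return m&(D>0)&(W[...,2]>lo)&(W[...,2]<hi)
def rect(name,m):
    q=W[m]; r=cv2.minAreaRect(q[:,:2].astype(np.float32)); print(name,m.sum(),np.round(r[0],4),np.round(r[1],3),round(r[2],1),"z",np.round(np.median(q[:,2]),3)); 
rect("head",mask(.24,.29,280,390,160,335))
rect("book",mask(.006,.02,330,440,150,245))
rect("foot",mask(.013,.03,270,345,185,290))
rect("hard",mask(.02,.05,190,270,185,285))
rect("glasses",mask(.02,.06,365,450,240,300))
rect("ear",mask(.01,.04,255,290,275,312))
rect("mug",mask(.06,.12,225,275,140,190))
rect("jar",mask(.03,.07,300,330,130,170))
E
```

```text
head 3162 [0.5355 0.031 ] [0.32  0.038] 26.9 z 0.266
book 4352 [ 0.6862 -0.086 ] [0.151 0.247] 23.7 z 0.01
foot 2449 [0.5855 0.0777] [0.166 0.267] 87.0 z 0.017
hard 4327 [0.5966 0.2696] [0.206 0.134] 15.2 z 0.03
glasses 1759 [ 0.5099 -0.1646] [0.065 0.16 ] 26.2 z 0.039
ear 471 [0.4441 0.1613] [0.056 0.048] 33.7 z 0.02
mug 458 [0.7525 0.2247] [0.08  0.102] 17.2 z 0.082
jar 434 [0.7991 0.0645] [0.056 0.054] 4.0 z 0.046
```

View pics/c1.png

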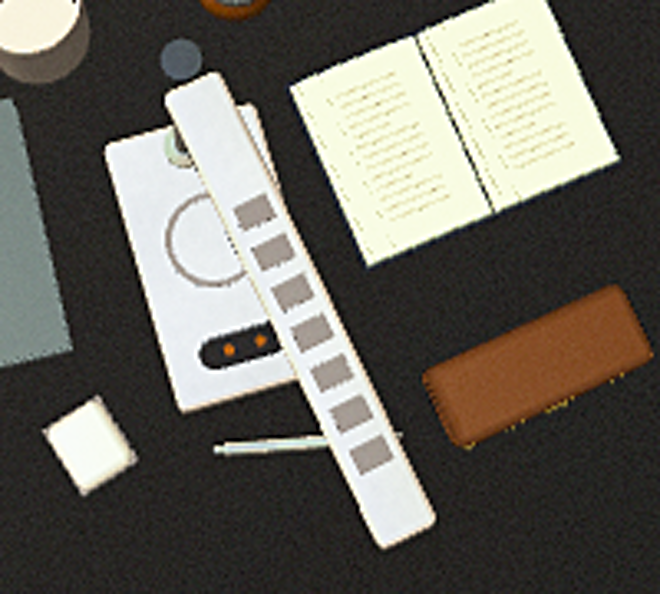

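The crop shows the collar at (181,59), the gutter running (417,37)–(493,212), and the amber eyes at (229,350) and (260,341). The foot's left edge runs (105,148)–(182,410). Next I'll turn these into positions and check them against the given sizes.

```bash
python3 - <<'E'
from h import *
f=lambda a,b,z: pix2w("top",245+(a+.5)/3.3-.5,160+(b+.5)/3.3-.5,z)[:2]
P=f(181,59,.274); B=f(455,124.5,.010); S=f(244.5,345.5,.0195)
e=f(182,410,.018)-f(105,148,.018)
print("pivot",P,"book",B,"sens",S,"|S-P|",np.linalg.norm(S-P),"|B-P|",np.linalg.norm(B-P))
print("footdir",np.arctan2(*(S-P)[::-1]),np.arctan2(e[1],e[0]),np.linalg.norm(e))
g=[f(417,37,.01),f(493,212,.01)];print("gutter",np.linalg.norm(g[0]-g[1]))
D=np.load("top0.npy");W=cloud("top",D)
m=np.zeros(D.shape,bool);m[160:335,280:390]=1;m&=(D>0)&(W[...,2]>.262)&(W[...,2]<.272)
q=W[m][:,:2];c=q.mean(0);d=np.linalg.svd(q-c,full_matrices=0)[2][0];d*=-np.sign(d[0])
print("head dir",np.arctan2(d[1],d[0]),"range from pivot",((q-P)@d).min(),((q-P)@d).max(),"pivot off-line",np.cross(d,P-c))
bd=B-P;print("book dir",np.arctan2(bd[1],bd[0]))
m=np.zeros(D.shape,bool);m[165:190,290:310]=1;m&=(D>0)&(W[...,2]>.27)&(W[...,2]<.29)
print("cap",m.sum(),W[m].mean(0) if m.any() else None)
E
```

```text
pivot [0.66681378 0.09803568] book [ 0.69127818 -0.10453058] sens [0.51927418 0.05032325] |S-P| 0.15506259375431392 |B-P| 0.2040382269217683
footdir -2.8288200728490227 -2.8260966323346133 0.2032284347603386
gutter 0.14517207091970197
head dir -2.670555493371176 range from pivot -0.01252227828590257 0.3069898078208815 pivot off-line 0.00022496133707319843
book dir -1.4506060939726684
cap 114 [0.66697031 0.09843637 0.27226962]<stdin>:11: DeprecationWarning: Arrays of 2-dimensional vectors are deprecated. Use arrays of 3-dimensional vectors instead. (deprecated in NumPy 2.0)
```

All the checks agree: sensor to pivot is 155.1 mm, the head spans −12 to 307 mm, and the pivot lies on the head's line. The book's middle is 204 mm from the pivot. The head has to turn from −2.671 to −1.451, which is +1.22 rad. I'll push in an arc about the pivot, stop short, and look.

```bash
cat >> h.py <<'E'
P=np.array([.6669,.0982]); B=np.array([.6913,-.1045]); S=np.array([.5193,.0503])
def fpose(th,gap,r=.17,z=.230):   # finger centre beside head at direction th
    d=np.array([np.cos(th),np.sin(th)]); n=np.array([-d[1],d[0]])
    return [*(P+r*d-n*(.019+.0145+gap)),z],[np.pi,0,th+YO]
def headdir(tag):
    p,D=cams.grab_frame("top"); cv2.imwrite(f"pics/{tag}.png",p[...,::-1]); W=cloud("top",D); s=np.linalg.norm(W[...,:2]-P,axis=-1)
    m=(D>0)&(abs(W[...,2]-.267)<.006)&(s<.33)&(s>.02)&(p.min(-1)>90); q=W[m][:,:2]
    d=np.median(q,0)-P
    for _ in range(8):
        d/=np.linalg.norm(d); k=(abs((q-P)@np.array([-d[1],d[0]]))<.026)&((q-P)@d>0); d=((q[k]-P)*1).sum(0)
    return np.arctan2(d[1],d[0]),k.sum()
E
python3 - <<'E'
import h; from h import *
o=arm.get_obs(); print(o["t"],o["ee_rot"],o["opening"])
for yo in(0,np.pi,):
    h.YO=yo
    for th,g in((-2.67,.03),(-2.2,0),(-1.8,0),(-1.45,0)):
        a,b=fpose(th,g); q=arm.solve_ik(a,b); print(yo,th,np.round(a,3),None if q is None else np.round(q,2))
print(headdir("top1"))
E
```

```text
0.1 [-3.13947532e+00 -2.67314744e-04  4.28792584e-01] 0.9962512890570265
0 -2.67 [0.487 0.078 0.23 ] [ 0.02 -0.04  0.01  1.62  0.   -0.45]
0 -2.2 [ 0.54 -0.02  0.23] [-0.16  0.09  0.14  1.62  0.   -1.1 ]
0 -1.8 [ 0.596 -0.06   0.23 ] [-0.21  0.24  0.31  1.64  0.   -1.55]
0 -1.45 [ 0.654 -0.075  0.23 ] [-0.22  0.42  0.53  1.68  0.   -1.91]
3.141592653589793 -2.67 [0.487 0.078 0.23 ] [ 0.02 -0.04  0.01  1.62  0.    2.69]
3.141592653589793 -2.2 [ 0.54 -0.02  0.23] [-0.16  0.09  0.14  1.62  0.    2.04]
3.141592653589793 -1.8 [ 0.596 -0.06   0.23 ] [-0.21  0.24  0.31  1.64  0.    1.59]
3.141592653589793 -1.45 [ 0.654 -0.075  0.23 ] [-0.22  0.42  0.53  1.68  0.    1.23]
(np.float64(-2.6731154057149062), np.int64(2876))
```

```bash
sed -i '/^def fpose/i YO=0' h.py; python3 - <<'E'
from h import *
from scipy.spatial.transform import Rotation as Ro
o=arm.get_obs(); c,R,t=cal("wrist"); print("cam in tool",Ro.from_euler("xyz",o["ee_rot"]).as_matrix().T@(-R.T@t-np.array(o["position"])))
arm.gripper_close(20)
x=o["position"]; arm.move_linear([x[0],x[1],.36],feed=.2)
a,b=fpose(-2.672,.035); arm.move_to([a[0],a[1],.36],b)
arm.move_linear(a,feed=.12)
o=arm.get_obs(); print(o["t"],o["position"],a,o["contact_force"])
a,b=fpose(-2.672,.004); arm.move_linear(a,b,feed=.06)
p,D=cams.grab_frame("scene"); cv2.imwrite("pics/s1.png",cv2.resize(p[130:370,180:500,::-1],None,fx=2.4,fy=2.4)); print(arm.get_obs()["contact_force"])
E
```

```text
cam in tool [ 0.08390708 -0.00030864 -0.14194789]
5.1583 [0.48483883 0.08231484 0.23101166] [np.float64(0.48430421136889445), np.float64(0.0823561376494045), 0.23] [-0.10799928 -0.46174631  0.93933462]
[ 0.03120677  0.97352458 -0.18416484]
```

View pics/s1.png

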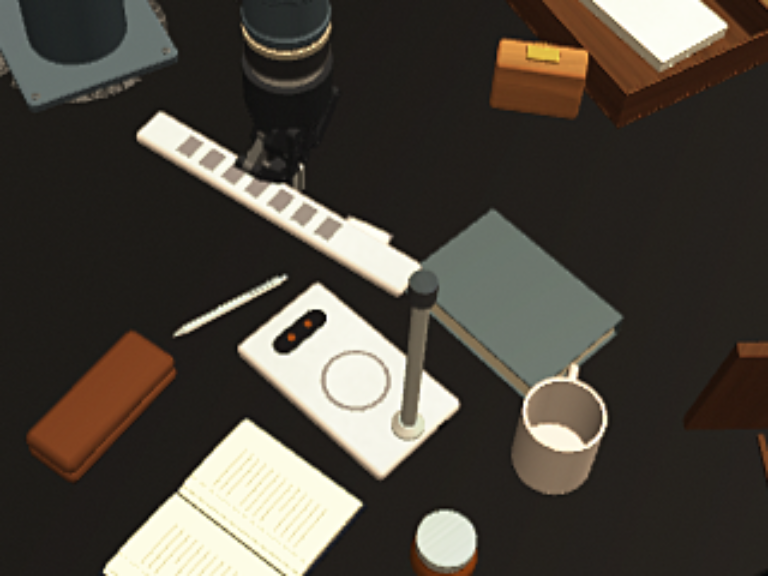

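The shut fingers, at about (280,160), stand just beside the robot-side edge of the head, and everything below them is clear. I'll push in the arc and stop a little short.

```bash
python3 - <<'E'
from h import *
for th in np.linspace(-2.672,-1.53,13)[1:]:
    a,b=fpose(th,0); arm.move_linear(a,b,feed=.06)
o=arm.get_obs(); print(o["t"],o["contact_force"])
a,b=fpose(-1.53,.08); arm.move_linear(a,feed=.12)
print(arm.get_obs()["t"],headdir("top2"))
E
```

```text
11.0417 [-0.1420898  -0.10795652  0.32848263]
11.8583 (np.float64(-1.5361193407107168), np.int64(1688))
```

View pics/top2.png

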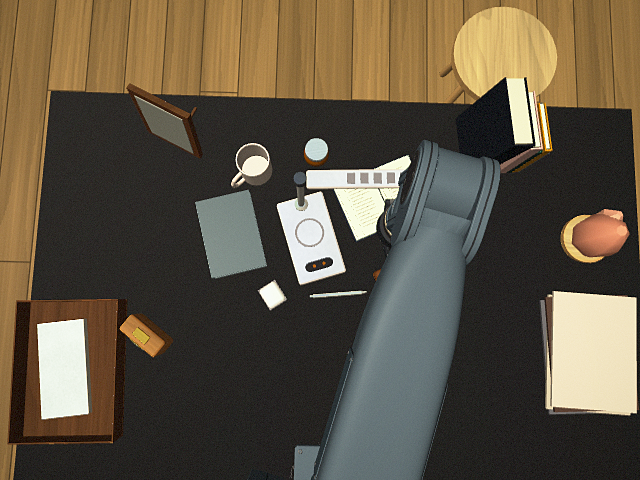

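The head is at −1.536, with its inner part at (308–400,179) and its outer part hidden by the arm. The sensor at (319,265) shows the foot has not moved. I'll push the rest of the way, withdraw, move to a high point over the sensor and measure again.

```bash
python3 - <<'E'
from h import *
a,b=fpose(-1.53,.02); arm.move_linear(a,b,feed=.1)
for th in (-1.53,-1.49,-1.445):
    a,b=fpose(th,0); arm.move_linear(a,b,feed=.04)
a,b=fpose(-1.445,.10); arm.move_linear(a,feed=.12)
# yaw: camera (tool +x) towards robot
arm.move_to([S[0]-.03,S[1],.2],[np.pi,0,-2.8])
print(arm.get_obs()["t"],arm.get_obs()["joints"],headdir("top3"))
p,D=cams.grab_frame("wrist"); cv2.imwrite("pics/w3.png",p[...,::-1])
c,R,t=cal("wrist"); print(c["cx"],c["cy"],c["fx"])
q=R@np.array([*S,.0195])+t; print("expected S px",c["fx"]*q[0]/q[2]+c["cx"],c["fy"]*q[1]/q[2]+c["cy"])
E
```

```text
16.375 [-3.41166292e-02 -4.25609903e-02 -5.37306248e-02  1.55944005e+00
 -1.51576059e-04 -3.76162018e-01] (np.float64(-1.451883049838346), np.int64(2705))
323.40940353407655 240.09585964378508 383.6550387585147
expected S px 312.1841297194129 240.78379642057251
```

View pics/w3.png

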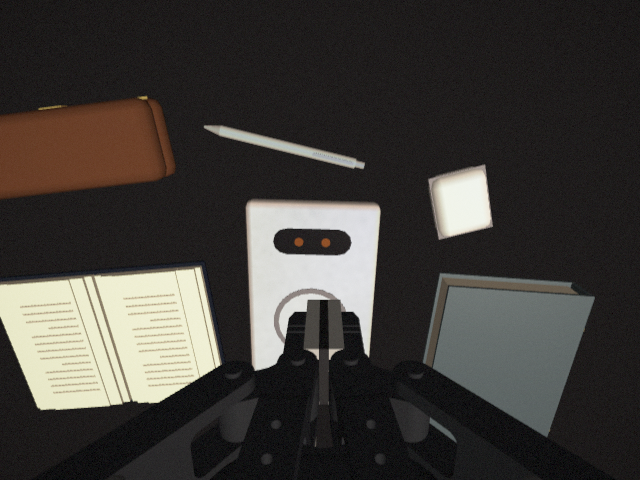

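View pics/top3.png

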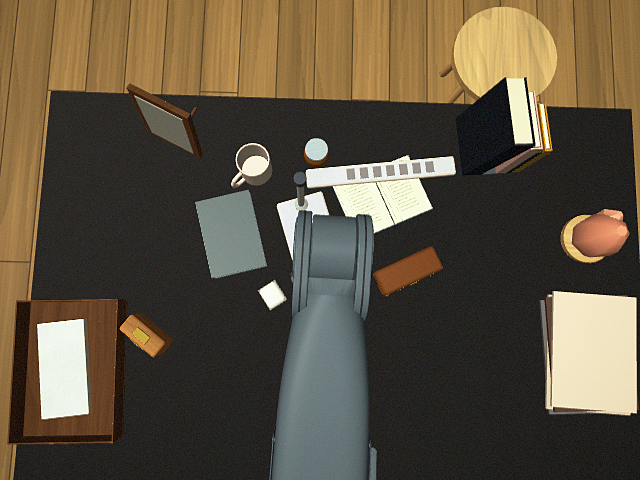

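The head is at −1.452 (target −1.451) and its strip crosses the book's middle in the top view. In the wrist view the window's centre is at (312,242), against a predicted (312,241). Next I'll switch the lamp on.

```bash
python3 - <<'E'
from h import *
r=[np.pi,0,-2.8]
arm.move_linear([*S,.12],r,feed=.1)
arm.move_linear([*S,.042],r,feed=.1,stop_force=4)
o=arm.get_obs(); print(o["t"],o["position"],o["contact_force"])
arm.wait(2.1)
arm.move_linear([*S,.2],r,feed=.15)
arm.move_to([.30,-.10,.33],r); arm.wait(.3)
print(arm.get_obs()["t"],headdir("top4"))
p,D=cams.grab_frame("scene"); cv2.imwrite("pics/s4.png",p[...,::-1])
a=np.hstack([cv2.imread("pics/top4.png")[130:330,190:460],cv2.resize(p[200:440,150:474,::-1],(270,200))]); cv2.imwrite("pics/c4.png",cv2.resize(a,None,fx=1.48,fy=1.48))
E
```

```text
18.4167 [0.51994611 0.05030994 0.04276292] [ 0.37835731 -0.3083112  -0.04436464]
23.15 (np.float64(-1.4522668089839688), np.int64(2720))
```

View pics/c4.png

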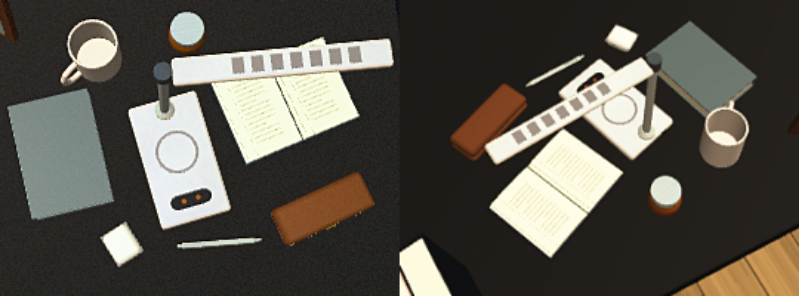

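The head is over the book and nothing else has moved. The light itself isn't obvious here, so I'll compare brightness before and after.

```bash
python3 - <<'E'
import cv2,numpy as np
for n,pts in(("top",{"page":(395,212),"page2":(362,220),"desk":(350,255),"head":(320,180),"win":(319,265),"hard":(230,230)}),("scene",{"page":(262,350),"page2":(290,330),"hard":(400,260)})):
    for f in(["top0","top3","top4"] if n=="top" else ["scene0","s4"]):
        p=cv2.imread(f"pics/{f}.png"); print(f,{k:np.round(p[v-5:v+6,u-5:u+6].mean((0,1))).astype(int).tolist() for k,(u,v) in pts.items()})
a=cv2.imread("pics/top0.png").astype(int);b=cv2.imread("pics/top4.png").astype(int)
for nm,(u0,u1,v0,v1) in dict(foot=(280,345,190,285),hard=(195,268,190,278),ear=(255,290,278,312),mug=(225,275,140,190)).items(): print(nm,np.abs(a-b)[v0:v1,u0:u1].mean())
E
```

```text
top0 {'page': [215, 242, 240], 'page2': [219, 247, 245], 'desk': [71, 77, 79], 'head': [36, 38, 40], 'win': [66, 75, 85], 'hard': [135, 140, 127]}
top3 {'page': [215, 242, 240], 'page2': [79, 76, 67], 'desk': [119, 116, 102], 'head': [235, 237, 235], 'win': [108, 105, 92], 'hard': [135, 140, 127]}
top4 {'page': [215, 242, 240], 'page2': [219, 248, 245], 'desk': [34, 37, 38], 'head': [235, 237, 235], 'win': [66, 75, 85], 'hard': [135, 140, 127]}
scene0 {'page': [225, 249, 250], 'page2': [218, 247, 250], 'hard': [110, 119, 110]}
s4 {'page': [225, 249, 250], 'page2': [218, 247, 250], 'hard': [110, 119, 110]}
foot 20.566531713900137
hard 3.2895911166459113
ear 3.2557422969187675
mug 3.3596
```

The brightness doesn't change in either view, so the light may only show on the underside. I'll look at the strip from below with the wrist camera, without going near the sensor.

```bash
python3 - <<'E'
from h import *
from scipy.spatial.transform import Rotation as Ro
for e in(15,0,-10):
  for s in(1,-1):
    for x in(.36,.42):
      for z in(.10,.14,.18):
        k=np.radians(e); az=0.0
        zt=np.array([np.cos(k),0,np.sin(k)]); xt=s*np.array([-np.sin(k),0,np.cos(k)]); 
        M=np.stack([xt,np.cross(zt,xt),zt],1); r=Ro.from_matrix(M).as_euler("xyz")
        q=arm.solve_ik([x,-.09,z],r)
        if q is not None: print(e,s,x,z,np.round(r,3),np.round(q,2))
E
```

```text
15 1 0.36 0.1 [ 0.    -1.309  3.142] [-1.7   1.2  -0.89  2.16  1.28 -1.09]
15 1 0.36 0.14 [ 0.    -1.309  3.142] [-1.7   1.05 -0.98  2.22  1.28 -1.09]
15 -1 0.36 0.1 [-0.     1.309  0.   ] [-1.7   1.2  -0.89  2.16  1.28  2.05]
15 -1 0.36 0.14 [-0.     1.309  0.   ] [-1.7   1.05 -0.98  2.22  1.28  2.05]
0 1 0.36 0.1 [ 3.142 -1.571  0.   ] [-1.84  0.28 -1.17  1.69  1.3   0.  ]
0 -1 0.36 0.1 [-0.     1.571  0.   ] [-1.84  0.28 -1.17  1.69  1.3  -3.14]<sys>:0: UserWarning: Gimbal lock detected. Setting third angle to zero since it is not possible to uniquely determine all angles.
```

```bash
python3 - <<'E' 2>/dev/null
from h import *
from scipy.spatial.transform import Rotation as Ro
L=np.array([*(P+.19*np.array([np.cos(-1.452),np.sin(-1.452)])),.255]); n=0
for az in(-.2,-.5,.1,-.8):
 for e in(0,-10,-20,-28):
  k=np.radians(e); h=np.array([np.cos(az),np.sin(az),0]); u=np.array([0,0,1.])
  zt=h*np.cos(k)+u*np.sin(k); xt=-h*np.sin(k)+u*np.cos(k); M=np.stack([xt,np.cross(zt,xt),zt],1); r=Ro.from_matrix(M).as_euler("xyz")
  for rad in(.38,.44,.5,.54):
   for a0 in(-.15,-.4,.1):
    for z in(.06,.09,.13,.17):
     p=np.array([rad*np.cos(a0),rad*np.sin(a0),z]); c=p+M@[.084,0,-.142]; d=M.T@(L-c)
     el=np.degrees(np.arctan2(L[2]-c[2],np.linalg.norm((L-c)[:2])))
     if el<7 or d[0]/d[2]>.55 or abs(d[1]/d[2])>.6: continue
     q=arm.solve_ik(p,r)
     if q is not None and abs(q[0])<1.2: n+=1; print(az,e,np.round(p,2),round(el),np.round(d,2),np.round(r,3),np.round(q,2)) if n<25 else 0
print(n)
E
```

```text
-0.5 0 [0.5  0.05 0.06] 16 [0.11 0.03 0.38] [ 2.642 -1.571  0.   ] [ 0.51  0.51 -1.13 -1.64 -1.01 -3.14]
-0.5 0 [0.5  0.05 0.09] 12 [0.08 0.03 0.38] [ 2.642 -1.571  0.   ] [ 0.51  0.33 -1.18 -1.52 -1.01 -3.14]
-0.5 0 [ 0.53 -0.08  0.06] 21 [ 0.11 -0.07  0.28] [ 2.642 -1.571  0.   ] [ 0.01  0.52 -1.19 -1.71 -0.51 -3.14]
-0.5 0 [0.54 0.05 0.06] 18 [0.11 0.05 0.34] [ 2.642 -1.571  0.   ] [ 0.46  0.51 -1.06 -1.57 -0.96 -3.14]
-0.5 0 [0.54 0.05 0.09] 13 [0.08 0.05 0.34] [ 2.642 -1.571  0.   ] [ 0.46  0.36 -1.11 -1.47 -0.96 -3.14]
-0.5 -10 [0.54 0.05 0.06] 15 [0.14 0.05 0.31] [ 3.142 -1.396 -0.5  ] [ 0.45  0.05 -1.16 -0.92 -0.93 -2.9 ]
-0.5 -10 [0.54 0.05 0.09] 10 [0.11 0.05 0.31] [ 3.142 -1.396 -0.5  ] [ 0.45 -0.11 -1.18 -0.78 -0.93 -2.9 ]
0.1 0 [ 0.5  -0.21  0.06] 17 [ 0.11 -0.1   0.35] [-3.042 -1.571  0.   ] [-1.14  0.51 -1.12 -1.63  1.24 -3.14]
0.1 0 [ 0.5  -0.21  0.09] 13 [ 0.08 -0.1   0.35] [-3.042 -1.571  0.   ] [-1.14  0.33 -1.17 -1.51  1.24 -3.14]
-0.8 0 [ 0.44 -0.07  0.06] 16 [ 0.11 -0.17  0.34] [ 2.342 -1.571  0.   ] [ 0.39  0.52 -1.19 -1.71 -1.19 -3.14]
-0.8 0 [ 0.49 -0.07  0.0
[... 812 characters left out ...]
.   ] [ 0.24  0.16 -1.12 -1.29 -1.04 -3.14]
-0.8 0 [0.54 0.05 0.06] 18 [ 0.11 -0.01  0.35] [ 2.342 -1.571  0.   ] [ 0.56  0.56 -0.86 -1.42 -1.36 -3.14]
-0.8 0 [0.54 0.05 0.09] 13 [ 0.08 -0.01  0.35] [ 2.342 -1.571  0.   ] [ 0.56  0.44 -0.9  -1.34 -1.36 -3.14]
-0.8 -10 [0.38 0.04 0.06] 11 [ 0.16 -0.13  0.41] [ 3.142 -1.396 -0.8  ] [ 0.8  -0.03 -0.94  0.8  -1.39 -1.43]
-0.8 -10 [0.38 0.04 0.09] 7 [ 0.13 -0.13  0.42] [ 3.142 -1.396 -0.8  ] [ 0.8  -0.12 -0.94  0.89 -1.39 -1.43]
-0.8 -10 [0.44 0.04 0.06] 12 [ 0.16 -0.09  0.38] [ 3.142 -1.396 -0.8  ] [ 0.68 -0.06 -1.01  0.17 -1.38 -2.04]
-0.8 -10 [0.44 0.04 0.09] 8 [ 0.13 -0.09  0.38] [ 3.142 -1.396 -0.8  ] [ 0.68 -0.16 -1.    0.27 -1.38 -2.04]
31
```

The brightness of the page, window and foot is exactly the same before and after, so these cameras don't show the light. Looking from below would mean contorted poses close to the desk items. The hold itself met the specification: about 23 mm above the window and about 1 mm off centre, for just over 2 s, with no contact. I'm handing it in.

```bash
python3 -c "
from h import *
print(arm.get_obs()['t'],workorder.hand_in())"
```

```text
the job is handed in; nothing more can be done
23.25 None
```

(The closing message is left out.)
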